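# Tip the rollers off the sorting board and bin the foot plates

### The job

Separate the mixed parts on the hinged board: raise the board by its handle slowly, only until both rollers have rolled over the stop strips into the catch tray, so that the two foot plates stay lying on the upper part of the board and do not slide down. Leave the board tipped up, lift the plates off the slope and set both in the black bin, flat on its floor with the rib up. Leave the other things on the table where they are.

Things in the scene. Friction and masses are not known exactly. Their poses are not given: they have to be found in the camera images.
- board (a joint): tip angle of the aluminium board (276 mm wide, 300 long, top 90 mm above the table when level) on its blue stand: 0 level, at the start; 0.9 fully raised. Hinged at its low edge; lift the handle to tip it. A gas strut and a stiff hinge hold it wherever it is let go (about 5 to 15 N at the handle to raise it; holds against 8 N). Tipped too far, the plates slide down as well.
- board_pivot (a point): point on the hinge axis at the middle of the board's low edge, in the plane of the board's top face. Frame of the board, tipping with it: x along the hinge, -y up the board towards the handle, z square to its face. Raising by angle a turns this frame by -a about its x
- handle (a point): middle of the handle: round bar 14 mm thick, 118 mm clear between its posts, parallel to the hinge, at (0, -285, 50) mm in the board's frame, so 50 mm above its face; axes as the board's
- tray (a point): centre of the floor of the steel catch tray built on the foot of the stand, below the hinged edge; inside 288 mm (x) by 143 mm (y), end wall 106 mm high, side walls 76 mm; floor 8 mm above the table; axes as the level board's
- bin_in (a point): centre of the inner floor of the black open bin, 5 mm above the table, fixed to the table: inside 160 mm (x) by 210 mm (y), walls 5 mm thick, rim 45 mm above the table; z up; empty
- plate0_c (a point): centre (18 mm above its underside) of an aluminium foot plate: flat base 100 mm (x) by 60 mm (y), 8 mm thick, with an upright rib along x on its middle, 100 mm long, 12 mm thick, rising 28 mm above the base; 36 mm high in all, 0.22 kg; z from base to rib. It lies on the upper half of the board, rib about parallel to the hinge. The two plates, side by side, are alike
- plate1_c (a point): the other foot plate, as plate0
- roller0_c (a point): centre of a steel conveyor roller, 60 mm in diameter, 100 mm long, 0.3 kg; x along its axis. It lies across the board, just above its stop strip. The two rollers, side by side, are alike; they need not be grasped
- roller1_c (a point): the other roller, as roller0
- wrench: bystander: open-ended wrench 160 mm long lying on the table; origin near the middle of its length
- driver: bystander: screwdriver 180 mm long lying on the table; origin near the middle of its length
- spray: bystander: spray can, 56 mm across, 160 mm tall, standing; origin at the centre of its underside
- mug: bystander: white mug, 80 mm across, 90 mm tall; origin at the centre of its underside
- caster: bystander: rubber-tyred wheel, 80 mm across, 32 mm thick, lying flat; origin at the centre of its underside
- stops (a point): middle of the two steel stop strips, one per roller, across the board 12 to 20 mm above its hinged edge. They stand a few mm proud, each set to a different unknown height every time, so the rollers let go one after the other at angles not known beforehand (none below 0.25 rad if raised smoothly), then roll over the edge into the tray. Only a little beyond the latest of these angles the plates begin to slide
Mind the look-alikes: they are no part of the job. Leave any orange or purple look-alike of the part that bears plate1_c alone. What is shaped like the part that bears plate0_c but green is not meant.

How it is judged (in metres and radians):
On the way, in this order (a step that is already met when the one before it is completed fails the run):
1. the board is tipped, both rollers are in the catch tray and both plates still lie on the upper part of the board (x of roller0_c in the frame of tray between -0.145 and 0.145 m and y of roller0_c in the frame of tray between -0.075 and 0.075 m and z of roller0_c in the frame of tray between 0 and 0.05 m and x of roller1_c in the frame of tray between -0.145 and 0.145 m and y of roller1_c in the frame of tray between -0.075 and 0.075 m and z of roller1_c in the frame of tray between 0 and 0.05 m and y of each of plate0_c, plate1_c in the frame of board_pivot below -0.11 m and z of plate0_c in the frame of board_pivot between 0.008 and 0.028 m and z of plate1_c in the frame of board_pivot between 0.008 and 0.028 m and value of joint board above 0.12 rad), for 0.3 s.
2. with the board still tipped up, a plate has been set flat in the bin (value of joint board above 0.12 rad and x of roller0_c in the frame of tray between -0.145 and 0.145 m and y of roller0_c in the frame of tray between -0.075 and 0.075 m and z of roller0_c in the frame of tray between 0 and 0.05 m and x of roller1_c in the frame of tray between -0.145 and 0.145 m and y of roller1_c in the frame of tray between -0.075 and 0.075 m and z of roller1_c in the frame of tray between 0 and 0.05 m and ((x of plate0_c in the frame of bin_in between -0.08 and 0.08 m and y of plate0_c in the frame of bin_in between -0.105 and 0.105 m and z of plate0_c in the frame of bin_in between 0 and 0.03 m and angle between plate0_c's own z axis and vertical below 0.15 rad and y of plate1_c in the frame of board_pivot below -0.11 m and z of plate1_c in the frame of board_pivot between 0.008 and 0.028 m) or (x of plate1_c in the frame of bin_in between -0.08 and 0.08 m and y of plate1_c in the frame of bin_in between -0.105 and 0.105 m and z of plate1_c in the frame of bin_in between 0 and 0.03 m and angle between plate1_c's own z axis and vertical below 0.15 rad and y of plate0_c in the frame of board_pivot below -0.11 m and z of plate0_c in the frame of board_pivot between 0.008 and 0.028 m))), for 0.1 s.
At the end, for the whole second after the job is handed in: Both rollers lie in the catch tray; both plates lie in the black bin, flat on its floor (within 0.15 rad, centre within 30 mm of the floor) with the rib up, released; the board is left tipped up by more than 0.12 rad (value of joint board above 0.12 rad and x of roller0_c in the frame of tray between -0.145 and 0.145 m and y of roller0_c in the frame of tray between -0.075 and 0.075 m and z of roller0_c in the frame of tray between 0 and 0.05 m and x of roller1_c in the frame of tray between -0.145 and 0.145 m and y of roller1_c in the frame of tray between -0.075 and 0.075 m and z of roller1_c in the frame of tray between 0 and 0.05 m and x of plate0_c in the frame of bin_in between -0.08 and 0.08 m and y of plate0_c in the frame of bin_in between -0.105 and 0.105 m and z of plate0_c in the frame of bin_in between 0 and 0.03 m and angle between each of plate0_c, plate1_c's own z axis and vertical below 0.15 rad and x of plate1_c in the frame of bin_in between -0.08 and 0.08 m and y of plate1_c in the frame of bin_in between -0.105 and 0.105 m and z of plate1_c in the frame of bin_in between 0 and 0.03 m); the robot touches nothing.
It fails at once if a bystander is moved by more than 40 mm (distance of any of wrench, driver, spray, mug, caster from where it was at the start of the episode above 0.04 m).
It also fails if it takes over 72 s, if anything falls off the work surface, if the arm or the gripper's body presses on something with over 40 N, if the wrist force passes 120 N, or if a joint passes its speed limit or range.

### The arm

A 6-joint arm with a two-finger parallel gripper is mounted at the origin on the work surface. World frame = base frame: x ahead of the robot, y to its left, z up, the work surface at z = 0. Lengths are in mm, angles in rad, forces in N, time in s.
With the tool pointing down it reaches from about 350 to 775 mm from the base axis. Payload 5.5 kg.
Tool frame: the origin (TCP) lies at the centre of the arm's flange, where the gripper is bolted on; the fingertips stand 173 mm ahead of it and the grasp point (between the pads) lies 155 mm ahead of it (ctrl.grip_depth is the distance from the TCP to the grasp point, in mm); z points along the fingers, y is the line along which they close (so a half turn about z gives the same grasp; the last joint's range is limited). The gripper opens to 85 mm and grips with 20 to 120 N. Pads are 22 mm wide; open, the fingers measure 114 mm over their backs; the gripper's body (76 mm by 85 mm) begins 54 mm behind the grasp point. The pads swing forward as they close: fully open they stand 13 mm farther back than shut.
Start: joints at [-1.362, 0.313, 0.046, 1.304, 0, 1.431], TCP at [196.512, -540.403, 404.723] pointing down, gripper open.
Joint ranges: [-2.76, 2.76], [-0.86, 1.69], [-1.03, 1.26], [-2.2, 2.34], [-1.47, 1.5], [-3.14, 3.14]. Speed limits (rad/s): [2.57, 2.57, 3.14, 3.14, 3.14, 3.14].

### API

Orientations are given as a unit quaternion [w, x, y, z].
In Python, from cell import ctrl gives the robot as it stands.
- The arm moves only by the shell command python3 -m creep 'ROWS'. ROWS is JSON, a list that holds one entry, the list of rows, each a list of 7 numbers: the turn, a rotation vector about the tool's x, y, z in degrees, then the shift along the tool's x, y, z in cm, then the finger opening in cm, from 0 to 8.54. In form: [[[rx, ry, rz, dx, dy, dz, fingers], ...]]. A call has 1 to 12 rows; each row is the pose to reach, as a shift and turn from the pose commanded when the call began, along the tool's axes at that moment; what a row does not reach only later rows make up. A row lasts 1/10 s, in which the tool goes at most 50 mm and 8.59 degrees, less where a joint would pass 70% of its speed; a pose out of reach is approached as far as the arm can. A call with a gripper value outside its range is refused whole. The fingers move at their own pace and stop on an object; the grip force is fixed at half the most. Time passes only in rows, so rows that repeat a pose let the fingers close. It gives the time, the measured TCP pose, the force, the opening and the grip force at its end, in the units of the state.
- ctrl.get_state(): the state, without advancing time (a new reading comes with each control period).
- ctrl.capture(name): name is "scene" or "top" or "wrist"; returns a dict with "pixels" (400x640x3 uint8, red, green, blue), "vertical_fov" (degrees; the focal length in pixels is half the picture's height over the tangent of half this angle, whatever the lens; pixels are square), "cx", "cy" (the principal point, pixels), "rvec" (rotation vector, rad) and "tvec" (3), from world to camera coordinates, as OpenCV has them; the wrist camera has in their place "mount" (4x4, takes a point from camera to tool coordinates, whose origin is the TCP and whose axes are the flange's). Camera axes: x right, y down, z forward; pixel columns grow to the right and rows downward; lengths in mm; the calibration is good to about 2 mm. A picture is of the moment at which its call begins: read the wrist's pose just before it. There is no depth.
- ctrl.hand_in(): hands the job in; it is judged then, once.
Trained networks look in a picture, given as the dict that the camera call returned (one of the last four; its "shot" number tells which), for a name from the list of things; names that differ only in an ending like _2 or _b are one class to them, and where a whole thing is asked for, a point or a joint stands for the part that bears it (a point fixed in the world has none). Each returns a list of dicts, best first, with "confidence" (0 to 1); they miss things now and then, are a little off and sometimes report something else, mostly with a low value. They report only what shows in the picture. A call takes as long as a camera call. They do not tell look-alikes from the thing itself.
- ctrl.spot_in(picture, query): "rect" ([centre column, centre row, width, height] in pixels, round what is visible of it).
- ctrl.cut_out(picture, query): "mask" (400x640 bool, what is visible of it) and "rect" ([centre column, centre row, width, height] in pixels, round what is visible of it).
The state is a dict: "time_s": time; "joint_positions": joint angles; "joint_vel": joint speeds; "joint_torque": joint torques, N m; "ee_pos": TCP position; "ee_rot": TCP orientation; "force": force on the tool from outside, world axes, zero at the start; "torque": the same for the moment, N m; "width": finger opening in mm; "grip_force": force on a finger pad.
Only numpy, scipy, OpenCV 4.12 (cv2) and the standard library are available. Lean on these libraries where they do the work, as an engineer would, in place of code of your own. Each camera call takes 0.05 s, during which the arm holds its last target. There are 200 camera calls.

## Working session

There is one attempt and no reset: what is moved stays moved. The work goes in short steps, Python scripts to look and compute and a shell command to move; the robot and the scene stay as the last step left them, time stands still between calls to the robot, and variables do not carry over. Pictures are saved under pics/ and viewed, at most 12 in all, crops included, and the job is handed in when it is done.

```bash
ls; mkdir -p pics; cat > h.py <<'E'
import numpy as np,cv2
from cell import ctrl
from scipy.spatial.transform import Rotation as R
def cam(p,st=None):
    f=200/np.tan(np.radians(p["vertical_fov"])/2);K=np.array([[f,0,p["cx"]],[0,f,p["cy"]],[0,0,1.]])
    if "rvec" in p:
        Rm=cv2.Rodrigues(np.array(p["rvec"],float))[0];t=np.array(p["tvec"],float).ravel()
    else:
        q=st["ee_rot"];T=np.eye(4);T[:3,:3]=R.from_quat([q[1],q[2],q[3],q[0]]).as_matrix();T[:3,3]=st["ee_pos"]
        M=np.linalg.inv(T@np.array(p["mount"]));Rm=M[:3,:3];t=M[:3,3]
    return K,Rm,t
def proj(c,X):
    K,Rm,t=c;v=(np.atleast_2d(X)@Rm.T+t)@K.T;return v[:,:2]/v[:,2:]
def onz(c,uv,z):
    K,Rm,t=c;o=-Rm.T@t;d=Rm.T@np.linalg.inv(K)@np.array([uv[0],uv[1],1.]);return o+d*(z-o[2])/d[2]
def save(p,n,crop=None,s=1):
    im=p["pixels"][:,:,::-1]
    if crop: im=im[crop[1]:crop[3],crop[0]:crop[2]]
    cv2.imwrite(n,cv2.resize(im,None,fx=s,fy=s,interpolation=cv2.INTER_CUBIC))
def toolstep(st,tgt,Rt=None):
    q=st["ee_rot"];r=R.from_quat([q[1],q[2],q[3],q[0]])
    d=r.inv().apply(np.array(tgt)-st["ee_pos"])/10
    rv=np.degrees((r.inv()*Rt).as_rotvec()) if Rt is not None else np.zeros(3)
    return np.round(rv,2),np.round(d,2)
E
python3 - <<'E'
from h import *
np.set_printoptions(precision=1,suppress=True)
for n in("scene","top"):
    p=ctrl.capture(n);c=cam(p);save(p,f"pics/{n}0.png")
    print(n,"campos",-c[1].T@c[2])
    for q in["board","handle","tray","bin_in","plate0_c","roller0_c","wrench","driver","spray","mug","caster","stops"]:
        try: print(q,[(np.round(d["rect"]).astype(int).tolist(),round(d["confidence"],2)) for d in ctrl.spot_in(p,q)])
        except Exception as e: print(q,e)
print(ctrl.get_state())
E
```

```text
pics
scene campos [1319.5  517.9 1542.4]
board [([353, 233, 151, 133], 0.73), ([332, 213, 109, 90], 0.64)]
handle [([330, 212, 108, 89], 0.97), ([344, 230, 27, 26], 0.48)]
tray [([354, 231, 155, 136], 0.8)]
bin_in [([227, 170, 71, 56], 0.81), ([442, 287, 39, 32], 0.68)]
plate0_c [([423, 199, 26, 17], 0.89), ([336, 194, 29, 26], 0.6)]
roller0_c [([346, 231, 28, 28], 0.81), ([442, 286, 42, 34], 0.24)]
wrench [([280, 194, 26, 27], 0.54)]
driver [([181, 182, 23, 14], 0.6), ([442, 287, 37, 34], 0.32)]
spray [([197, 203, 25, 35], 0.87)]
mug [([443, 288, 38, 37], 0.59)]
caster [([227, 226, 18, 22], 0.91), ([331, 212, 110, 92], 0.4), ([352, 233, 148, 136], 0.17)]
stops [([332, 211, 111, 90], 0.6), ([346, 231, 31, 30], 0.32)]
top campos [ 449.    51.8 1180.3]
board [([288, 202, 108, 105], 0.56), ([395, 136, 25, 28], 0.19)]
handle [([287, 200, 108, 108], 0.63)]
tray [([261, 194, 170, 115], 0.7)]
bin_in [([442, 202, 76, 63], 0.94)]
plate0_c [([212, 290, 30, 36], 0.69), ([294, 222, 26, 36], 0.59)]
roller0_c [([260, 173, 25, 40], 0.59)]
wrench [([364, 203, 11, 45], 0.56), ([141, 178, 46, 25], 0.27), ([253, 218, 26, 42], 0.16)]
driver [([472, 157, 39, 10], 0.8)]
spray [([433, 128, 35, 31], 0.89)]
mug [([141, 177, 45, 29], 0.68)]
caster [([394, 138, 26, 27], 0.69), ([433, 127, 32, 34], 0.34)]
stops [([287, 200, 111, 102], 0.9)]
{'time_s': 1.3, 'joint_positions': array([-1.4,  0.3,  0. ,  1.3,  0. ,  1.4]), 'joint_vel': array([ 0.,  0., -0., -0.,  0., -0.]), 'joint_torque': array([ -0. , -48. ,  29.9,   0. ,  -0. ,   0. ]), 'ee_pos': array([ 196.5, -540.4,  404.7]), 'ee_rot': array([0. , 1. , 0.2, 0. ]), 'force': array([ 0.3, -0. , -1.2]), 'torque': array([0. , 0. , 0.1]), 'grip_force': 0.0, 'width': 85.4904749964933}
```

View pics/top0.png

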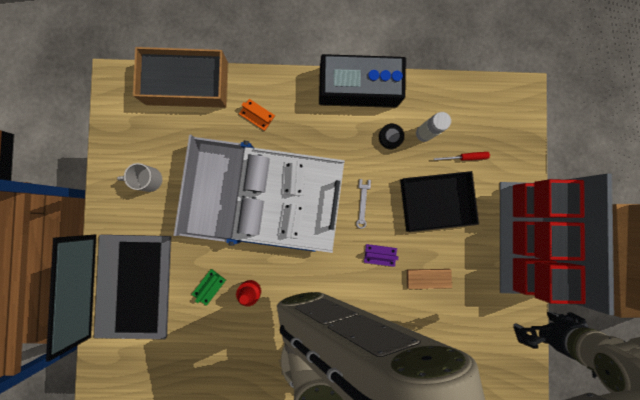

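View pics/scene0.png

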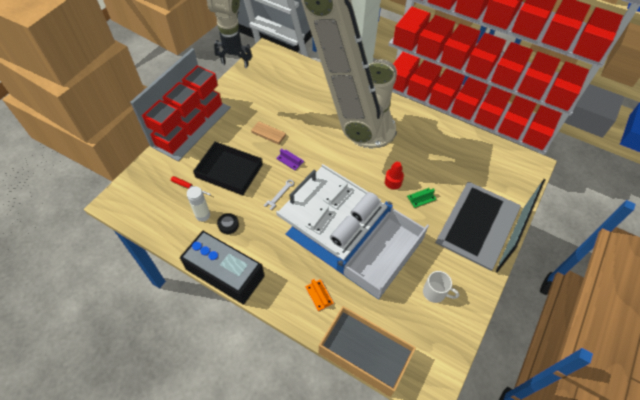

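The top view shows the board at (265,195), with the handle bar at (335,205) on its right. The metal plates are at (291,179) and (290,217), the rollers at (255,173) and (250,216), the tray is on the left, and the bin is at (440,202). The plate look-alikes are orange (256,114), green (210,287) and purple (380,255). The two grey ones on the board fit the description.

```bash
python3 - <<'E'
from h import *
p=ctrl.capture("top");save(p,"pics/crop1.png",(170,125,350,260),4.4)
np.save("top.npy",p,allow_pickle=True)
c=cam(p)
for q in["plate0_c","roller0_c"]:
  for d in ctrl.cut_out(p,q): print(q,np.round(d["rect"]),d["confidence"])
# bin: fit
d=ctrl.cut_out(p,"bin_in")[0]
print(cv2.minAreaRect(np.argwhere(d["mask"])[:,::-1].astype(np.float32)), onz(c,d["rect"][:2],25))
E
```

```text
plate0_c [292. 221.  22.  35.] 0.94
plate0_c [210. 288.  30.  38.] 0.77
plate0_c [441. 203.  78.  63.] 0.35
roller0_c [259. 174.  24.  36.] 0.84
roller0_c [393. 138.  23.  27.] 0.17
((439.26220703125, 201.35975646972656), (55.76792907714844, 75.53517150878906), 83.6598129272461) [ 509.46131397 -390.49532365   25.        ]
```

View pics/crop1.png

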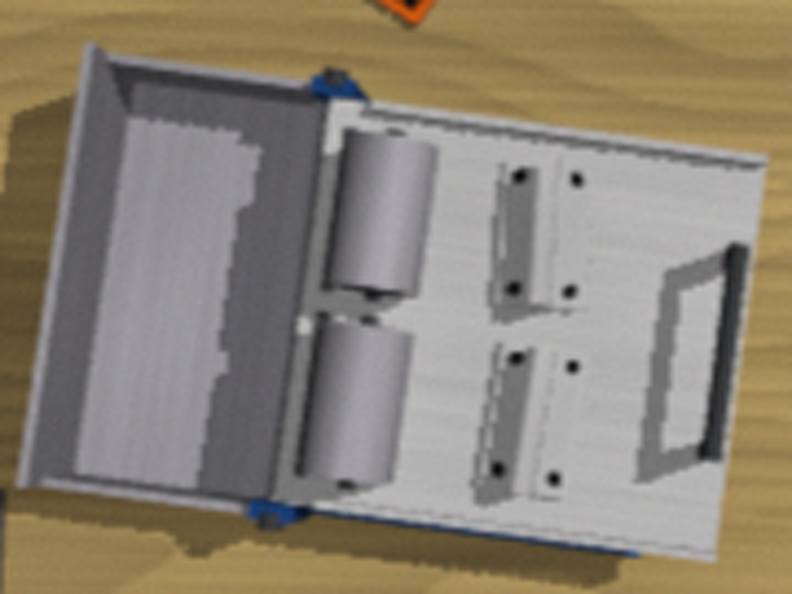

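The crop confirms two grey plates at about (286,179) and (283,221) in the full picture, with ribs along the hinge. It also shows the handle bar ends at about (337,181) and (331,229).

```bash
cat > fit.py <<'E'
from h import *
from scipy.optimize import least_squares
np.set_printoptions(precision=1,suppress=True)
p=np.load("top.npy",allow_pickle=True).item();c=cam(p)
u=lambda x,y:np.array([170+x/4.4,125+y/4.4])
def brd(v): # pivot origin z=90
    return lambda P:np.asarray(P)@R.from_euler('z',v[2]).as_matrix().T+[v[0],v[1],90]
obs=[((138,-300,0),u(768,160)),((-138,-300,0),u(716,560)),((66,-285,50),u(737,248)),((-66,-285,50),u(709,456))]
r=least_squares(lambda v:np.ravel([proj(c,brd(v)(P))[0]-q for P,q in obs]),[560,100,-.1])
print(r.x,r.fun)
b=brd(r.x)
print("handle",b((0,-285,50)),"pivot",b((0,0,0)),"tray ctr?")
inv=lambda X:(np.array(X)-[r.x[0],r.x[1],90])@R.from_euler('z',r.x[2]).as_matrix()
# rib top-face ends: rib top edge centre, z=90+36
for nm,e in(("A",[(552,163),(541,303)]),("B",[(546,348),(526,492)])):
    E=[onz(c,u(*k),126) for k in e];print(nm,[inv(x) for x in E])
for nm,e in(("A",[(577,180),(570,292),(519,176),(513,290)]),("B",[(572,367),(554,479),(516,359),(498,470)])):
    E=np.array([onz(c,u(*k),98) for k in e]);print(nm,"holes",E.mean(0),inv(E.mean(0)), np.degrees(np.arctan2(*(E[0]-E[1])[[1,0]])),[inv(x) for x in E])
E=[onz(c,u(*k),90+60) for k in((398,132),(430,138))];print(E)
print("hinge corners",[inv(onz(c,u(*k),90)) for k in((330,100),(275,500))])
E
python3 fit.py
```

```text
[516.7 245.5  -0.1] [-0.3 -0.5 -0.5  0.1  0.2  0.9  0.6 -0.5]
handle [485.3 -37.8 140. ] pivot [516.7 245.5  90. ] tray ctr?
A [array([ 109.2, -156.8,   36. ]), array([  16.6, -162.1,   36. ])]
B [array([ -12.2, -169.4,   36. ]), array([-107.1, -169.2,   36. ])]
A holes [563.6  82.   98. ] [  64.6 -157.3    8. ] -2.142940837662465 [array([ 104.2, -173.9,    8. ]), array([  28.3, -179.5,    8. ]), array([ 101.5, -134.7,    8. ]), array([  24.5, -141.3,    8. ])]
B holes [439.3  85.3  98. ] [ -59.3 -167.7    8. ] -7.706569191869348 [array([ -21.6, -187.6,    8. ]), array([ -97.7, -185.8,    8. ]), array([ -21.3, -149.6,    8. ]), array([ -96.7, -147.8,    8. ])]
[array([621.8, 176.5, 150. ]), array([618.5, 155.9, 150. ])]
hinge corners [array([136.6,   0.2,   0. ]), array([-136.8,   -1.7,    0. ])]
```

```bash
cat >> h.py <<'E'
PIV=np.array([516.7,245.5,90.]);YAW=-0.1105
def Rb(a): return R.from_euler('z',YAW)*R.from_euler('x',-a)
def bpt(P,a): return Rb(a).apply(P)+PIV
def Rtool(a,s=1,dy=0): # tool z=-board normal, tool y = s*board y, extra yaw dy about board z
    return Rb(a)*R.from_euler('z',dy)*R.from_matrix(np.array([[-s,0,0],[0,s,0],[0,0,-1.]]))
def tcp(g,Rt,depth=155): return np.array(g)-depth*Rt.as_matrix()[:,2]
E
python3 - <<'E'
from h import *
np.set_printoptions(precision=3,suppress=True)
st=ctrl.get_state();q=st["ee_rot"];r=R.from_quat([q[1],q[2],q[3],q[0]]);print(r.as_matrix(),ctrl.grip_depth)
for s in(1,-1):
    Rt=Rtool(0,s);print(s,Rt.as_matrix());print(toolstep(st,tcp(bpt((0,-285,50),0)+[0,0,120],Rt),Rt))
p=np.load("top.npy",allow_pickle=True).item();c=cam(p)
for uv in((402,180),(472.5,172),(478,223),(406,231)): print(onz(c,uv,45))
for uv in((433,128),(472,157),(364,203),(380,255)):print(onz(c,uv,20))
E
```

```text
[[ 0.94   0.342  0.   ]
 [ 0.342 -0.94  -0.   ]
 [-0.     0.    -1.   ]] 154.70000000000002
1 [[-0.994  0.11   0.   ]
 [ 0.11   0.994  0.   ]
 [ 0.     0.    -1.   ]]
(array([  -0.  ,    0.01, -153.68]), array([ 44.32, -37.37,  -1.03]))
-1 [[ 0.994 -0.11   0.   ]
 [-0.11  -0.994 -0.   ]
 [ 0.     0.    -1.   ]]
(array([ 0.01,  0.  , 26.32]), array([ 44.32, -37.37,  -1.03]))
[ 572.512 -255.627   45.   ]
[ 603.56  -478.815   45.   ]
[ 443.421 -496.683   45.   ]
[ 413.3  -270.06   45.  ]
[ 746.527 -361.148   20.   ]
[ 655.584 -488.729   20.   ]
[ 498.503 -141.449   20.   ]
[ 334.757 -195.1     20.   ]
```

```bash
cat > go.py <<'E'
# print step to board-frame grasp point at angle a: go.py x y z a [dyaw_deg]
import sys
from h import *
x,y,z,a=map(float,sys.argv[1:5]);dy=np.radians(float(sys.argv[5])) if len(sys.argv)>5 else 0
st=ctrl.get_state();Rt=Rtool(a,1,dy)
print(round(st["time_s"],2),np.round(st["ee_pos"],1),"F",np.round(st["force"],1),"w",round(st["width"],1),"gf",round(st["grip_force"],1))
print(*toolstep(st,tcp(bpt((x,y,z),a),Rt,154.7),Rt))
E
python3 -m creep '[[[0,0,-77,22,-18.5,-0.5,5],[0,0,-153.7,44.3,-37.4,-1,5],[0,0,-153.7,44.3,-37.4,-1,5],[0,0,-153.7,44.3,-37.4,-1,5],[0,0,-153.7,44.3,-37.4,-1,5],[0,0,-153.7,44.3,-37.4,-1,5],[0,0,-153.7,44.3,-37.4,-1,5],[0,0,-153.7,44.3,-37.4,-1,5],[0,0,-153.7,44.3,-37.4,-1,5],[0,0,-153.7,44.3,-37.4,-1,5],[0,0,-153.7,44.3,-37.4,-1,5],[0,0,-153.7,44.3,-37.4,-1,5]]]'
python3 go.py 0 -285 130 0
```

```text
time_s: 2.7
ee_pos: [486.0, -34.6, 415.0]
ee_rot: [0.0, 0.472, 0.881, 0.0]
force: [-0.5, -1.5, -0.8]
width: 50.0
grip_force: 0.0
2.7 [486.  -34.6 415. ] F [-0.5 -1.5 -0.8] w 50.0 gf 0.0
[ 5.000e-02  5.000e-02 -5.004e+01] [-0.22 -0.24  4.03]
```

```bash

python3 -m creep '[[[0,0,-25,-0.2,-0.2,2,5],[0,0,-50,-0.2,-0.2,4,5],[0,0,-50,-0.2,-0.2,4,5],[0,0,-50,-0.2,-0.2,4,5],[0,0,-50,-0.2,-0.2,4,5],[0,0,-50,-0.2,-0.2,4,5],[0,0,-50,-0.2,-0.2,4,5],[0,0,-50,-0.2,-0.2,4,5]]]'
python3 go.py 0 -285 50 0
python3 - <<'E'
from h import *
st=ctrl.get_state();p=ctrl.capture("wrist");c=cam(p,st);im=p["pixels"]
q=np.vstack([proj(c,bpt(P,0)) for P in((59,-285,50),(-59,-285,50),(138,-300,0),(-138,-300,0),(65,-157,36),(-59,-168,36))])
print(q)
for u,v in q: cv2.circle(im,(int(np.clip(u,-999,999)),int(np.clip(v,-999,999))),3,(255,0,0),-1)
save(p,"pics/w1.png")
E
```

```text
time_s: 3.5
ee_pos: [484.4, -40.3, 374.7]
ee_rot: [0.0, 0.061, 0.998, -0.0]
force: [1.6, -0.4, -0.7]
width: 50.1
grip_force: 0.0
3.5 [484.4 -40.3 374.7] F [ 1.6 -0.4 -0.7] w 50.1 gf 0.0
[-0.01  0.01 -0.72] [-0.05  0.26  8.  ]
[[322.42094671 301.55590101]
 [320.52670947 127.72111984]
 [306.07406821 343.11762237]
 [295.43004589  -7.62438597]
 [497.75012462 295.25438054]
 [511.18684924 122.40167838]]
```

View pics/w1.png

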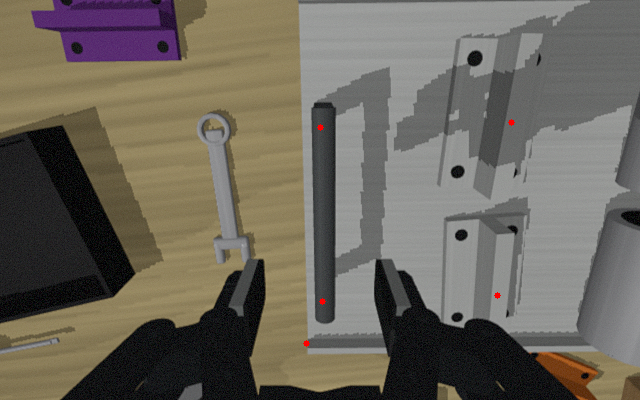

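The wrist view shows the handle bar midway between the fingers, and the projected points land on the bar ends (322,302) and (320,128) and on the plate ribs. Now descending and gripping.

```bash

python3 -m creep '[[[0,0,-0.7,0,0.2,4,5],[0,0,-0.7,0,0.2,8,5],[0,0,-0.7,0,0.2,8,5],[0,0,-0.7,0,0.2,8,5],[0,0,-0.7,0,0.2,8,0.8],[0,0,-0.7,0,0.2,8,0.8],[0,0,-0.7,0,0.2,8,0.8],[0,0,-0.7,0,0.2,8,0.8],[0,0,-0.7,0,0.2,8,0.8],[0,0,-0.7,0,0.2,8,0.8]]]'
python3 go.py 0 -285 50 0
python3 - <<'E'
from h import *
# arc relative to start pose, tool frame, rotating tool
R0=Rtool(0);T0=tcp(bpt((0,-285,50),0),R0)
for a in(.05,.1,.15,.2,.25):
    Rt=Rtool(a);d=R0.inv().apply(tcp(bpt((0,-285,50),a),Rt)-T0)/10
    print(a,np.round(np.degrees((R0.inv()*Rt).as_rotvec()),2),np.round(d,2))
E
```

```text
time_s: 4.55
ee_pos: [485.6, -37.9, 296.6]
ee_rot: [0.002, 0.054, 0.999, 0.001]
force: [0.6, 4.9, 6.0]
width: 12.3
grip_force: 58.6
4.55 [485.6 -37.9 296.6] F [0.6 4.9 6. ] w 12.3 gf 58.6
[0.09 0.23 0.18] [0.03 0.01 0.19]
0.05 [ 2.86 -0.    0.  ] [-0.    1.06 -1.4 ]
0.1 [5.73 0.   0.  ] [-0.    2.19 -2.74]
0.15 [ 8.59  0.   -0.  ] [-0.    3.38 -4.03]
0.2 [11.46  0.    0.  ] [ 0.    4.64 -5.25]
0.25 [14.32  0.    0.  ] [-0.    5.96 -6.41]
```

```bash

python3 -m creep '[[[0.3,0,0,0,0.1,-0.14,0.8],[0.86,0,0,0,0.31,-0.42,0.8],[1.72,0,0,0,0.63,-0.84,0.8],[2.86,0,0,0,1.06,-1.4,0.8],[4.01,0,0,0,1.5,-1.94,0.8],[5.16,0,0,0,1.96,-2.47,0.8],[6.3,0,0,0,2.42,-3,0.8],[7.45,0,0,0,2.9,-3.52,0.8],[8.59,0,0,0,3.38,-4.03,0.8],[9.74,0,0,0,3.88,-4.52,0.8],[10.6,0,0,0,4.26,-4.88,0.8],[11.46,0,0,0,4.64,-5.25,0.8]]]'
python3 go.py 0 -285 50 0.2
cat > look.py <<'E'
import sys
from h import *
n=sys.argv[1];a=float(sys.argv[2])
p=ctrl.capture("scene");c=cam(p)
cv2.imwrite(f"pics/raw_{n}.png",p["pixels"][:,:,::-1])
for q in("roller0_c","plate0_c"):
    print(q,[(np.round(d["rect"]).astype(int).tolist(),round(d["confidence"],2)) for d in ctrl.spot_in(p,q)])
print("expect plates",np.round(np.vstack([proj(c,bpt(P,a)) for P in((65,-157,18),(-59,-168,18))])).tolist())
save(p,f"pics/{n}.png",(260,150,450,310),4)
E
python3 look.py s1 0.2
```

```text
time_s: 5.75
ee_pos: [490.9, 7.8, 346.5]
ee_rot: [-0.004, 0.054, 0.994, -0.1]
force: [8.3, -1.7, -12.9]
width: 12.2
grip_force: 58.7
5.75 [490.9   7.8 346.5] F [  8.3  -1.7 -12.9] w 12.2 gf 58.7
[-0.01  0.14  0.1 ] [ 0.05  0.02 -0.08]
roller0_c [([351, 234, 31, 27], 0.72), ([183, 183, 24, 13], 0.3)]
plate0_c [([420, 198, 30, 18], 0.87), ([338, 191, 31, 29], 0.77), ([354, 228, 155, 146], 0.42)]
expect plates [[321.0, 214.0], [340.0, 189.0]]
```

View pics/s1.png

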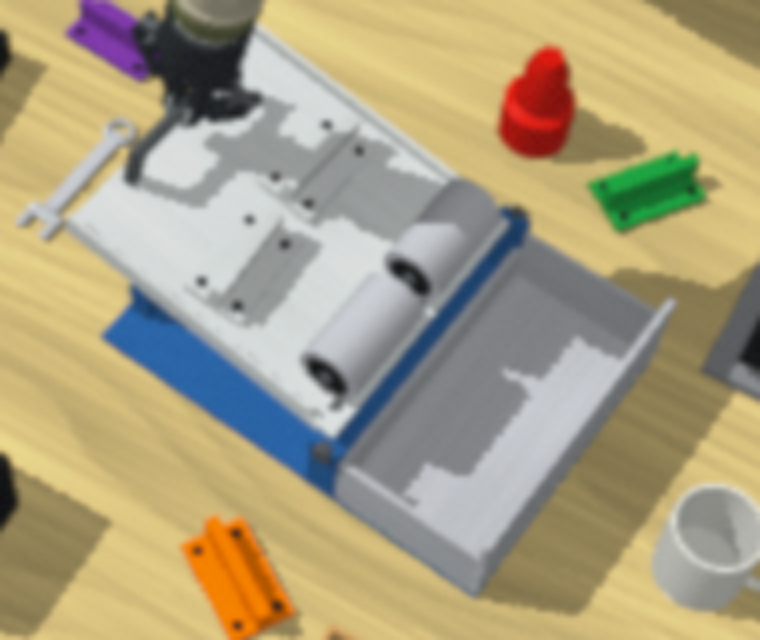

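The scene view shows the board tipped. Both rollers are still at their strips, with end holes at crop (325,370) and (408,275), and the plates are in place. From here I'll track numerically in a rectified board view and raise in small steps.

```bash
cat > trk.py <<'E'
import sys
from h import *
def rect(im,c,a):
    w=np.float32([[-130,-290],[130,-290],[130,0],[-130,0]])  # board x,y on z=8
    px=np.float32(np.vstack([proj(c,bpt((x,y,8),a)) for x,y in w]))
    H=cv2.getPerspectiveTransform(px,np.float32([[x+130,y+290] for x,y in w]))
    return cv2.warpPerspective(cv2.cvtColor(im,cv2.COLOR_BGR2GRAY),H,(260,290))
poly=(np.array([[515,245],[650,305],[480,560],[355,470]])/4+[260,150]).astype(np.int32)
if __name__=="__main__":
    n=sys.argv[1];a=float(sys.argv[2]);st=ctrl.get_state();p=ctrl.capture("scene");c=cam(p)
    im=p["pixels"][:,:,::-1].copy();cv2.imwrite(f"pics/raw_{n}.png",im)
    ref=cv2.imread("pics/raw_s1.png");r0=rect(ref,c,0.2);r=rect(im,c,a)
    out=[]
    for nm,x,y,h,w in(("A",65,-157,36,55),("B",-59,-168,36,55),("rA",65,-50,25,60),("rB",-59,-50,25,60)):
        t=r0[290+y-h:290+y+h,max(0,130+x-w):130+x+w];m=cv2.matchTemplate(r,t,cv2.TM_CCOEFF_NORMED)
        _,v,_,l=cv2.minMaxLoc(m);out.append((nm,l[0]-max(0,130+x-w),l[1]-(290+y-h),round(v,2)))
    M=np.zeros(im.shape[:2],np.uint8);cv2.fillPoly(M,[poly],1)
    d=cv2.absdiff(im,ref).max(2)
    print("tray chg",round(float((d[M>0]>40).mean()),3),out,"t",round(st["time_s"],2),"F",np.round(st["force"],1))
    print([(np.round(e["rect"]).astype(int).tolist(),round(e["confidence"],2)) for e in ctrl.spot_in(p,"roller0_c")])
E
python3 trk.py a 0.2
python3 -m creep '[[[0.3,0,0,0,0.1,-0.14,0.8],[0.86,0,0,0,0.31,-0.42,0.8],[1.43,0,0,0,0.52,-0.7,0.8],[2,0,0,0,0.74,-0.98,0.8],[2.44,0,0,0,0.91,-1.2,0.8],[2.86,0,0,0,1.06,-1.4,0.8]]]' | grep force:
python3 trk.py b 0.25;python3 go.py 0 -285 50 0.25
```

```text
tray chg 0.0 [('A', 0, 0, 1.0), ('B', 0, 0, 1.0), ('rA', 0, 1, 1.0), ('rB', 0, 1, 1.0)] t 5.9 F [ 5.6  0.2 -7.3]
[([352, 232, 28, 28], 0.65)]
force: [7.8, -1.0, -12.3]
grip_force: 58.7
tray chg 0.002 [('A', 0, 1, 0.99), ('B', 0, 1, 0.95), ('rA', 0, 3, 1.0), ('rB', 1, 3, 0.99)] t 6.6 F [  7.8  -1.  -12.3]
[([351, 235, 32, 26], 0.78)]
6.7 [492.3  20.9 358.2] F [  7.5  -0.7 -10.3] w 12.3 gf 59.0
[0.01 0.15 0.1 ] [ 0.05  0.03 -0.07]
```

```bash

python3 -m creep '[[[0.3,0,0,0,0.1,-0.14,0.8],[0.6,0,0,0,0.21,-0.28,0.8],[0.9,0,0,0,0.32,-0.43,0.8],[1.2,0,0,0,0.43,-0.58,0.8],[1.46,0,0,0,0.53,-0.71,0.8],[1.72,0,0,0,0.63,-0.84,0.8],[1.72,0,0,0,0.63,-0.84,0.8]]]' | grep force:
python3 trk.py c 0.28
```

```text
force: [7.0, -1.6, -11.2]
grip_force: 58.9
tray chg 0.015 [('A', 0, 1, 0.98), ('B', 0, 1, 0.92), ('rA', 0, 3, 1.0), ('rB', 1, 4, 0.98)] t 7.4 F [  7.   -1.6 -11.2]
[([352, 233, 33, 27], 0.58)]
```

```bash

python3 -m creep '[[[0.3,0,0,0,0.1,-0.14,0.8],[0.6,0,0,0,0.21,-0.28,0.8],[0.9,0,0,0,0.32,-0.43,0.8],[1.15,0,0,0,0.42,-0.56,0.8],[1.15,0,0,0,0.42,-0.56,0.8],[1.15,0,0,0,0.42,-0.56,0.8]]]' | grep force:
python3 trk.py d 0.30
```

```text
force: [7.4, -2.1, -11.2]
grip_force: 58.9
tray chg 0.018 [('A', 0, 1, 0.97), ('B', 0, 1, 0.91), ('rA', 0, 4, 0.99), ('rB', 1, 5, 0.98)] t 8.1 F [  7.4  -2.1 -11.2]
[([328, 209, 99, 96], 0.66), ([352, 234, 33, 32], 0.64), ([280, 194, 31, 30], 0.54)]
```

```bash

python3 -m creep '[[[0.3,0,0,0,0.1,-0.14,0.8],[0.6,0,0,0,0.21,-0.28,0.8],[0.9,0,0,0,0.32,-0.43,0.8],[1.15,0,0,0,0.42,-0.56,0.8],[1.15,0,0,0,0.42,-0.56,0.8],[1.15,0,0,0,0.42,-0.56,0.8]]]' | grep force:
python3 trk.py e 0.32
```

```text
force: [7.3, -3.7, -11.6]
grip_force: 58.9
tray chg 0.026 [('A', 0, 2, 0.97), ('B', 0, 1, 0.9), ('rA', 0, 4, 0.99), ('rB', 1, 6, 0.97)] t 8.8 F [  7.3  -3.7 -11.6]
[([352, 234, 30, 29], 0.9)]
```

```bash

python3 -m creep '[[[0.3,0,0,0,0.1,-0.14,0.8],[0.6,0,0,0,0.21,-0.28,0.8],[0.9,0,0,0,0.32,-0.43,0.8],[1.15,0,0,0,0.42,-0.56,0.8],[1.15,0,0,0,0.42,-0.56,0.8],[1.15,0,0,0,0.42,-0.56,0.8]]]' | grep force:
python3 trk.py f 0.34
```

```text
force: [6.9, -3.0, -10.7]
grip_force: 58.9
tray chg 0.029 [('A', 0, 2, 0.96), ('B', 0, 2, 0.86), ('rA', 0, 4, 0.99), ('rB', 1, 7, 0.96)] t 9.5 F [  6.9  -3.  -10.7]
[([354, 233, 30, 30], 0.72)]
```

```bash

python3 -m creep '[[[0.3,0,0,0,0.1,-0.14,0.8],[0.6,0,0,0,0.21,-0.28,0.8],[0.9,0,0,0,0.32,-0.43,0.8],[1.15,0,0,0,0.42,-0.56,0.8],[1.15,0,0,0,0.42,-0.56,0.8],[1.15,0,0,0,0.42,-0.56,0.8]]]' | grep force:
python3 trk.py g 0.36
```

```text
force: [6.7, -3.0, -10.8]
grip_force: 59.0
tray chg 0.036 [('A', 0, 2, 0.95), ('B', 0, 3, 0.85), ('rA', 1, 5, 0.99), ('rB', 1, 8, 0.95)] t 10.2 F [  6.7  -3.  -10.8]
[([352, 233, 30, 29], 0.77)]
```

```bash

python3 -m creep '[[[0.3,0,0,0,0.1,-0.14,0.8],[0.6,0,0,0,0.21,-0.28,0.8],[0.9,0,0,0,0.32,-0.43,0.8],[1.15,0,0,0,0.42,-0.56,0.8],[1.15,0,0,0,0.42,-0.56,0.8],[1.15,0,0,0,0.42,-0.56,0.8]]]' | grep force:
python3 trk.py h 0.38
```

```text
force: [7.4, -4.1, -10.3]
grip_force: 59.0
tray chg 0.04 [('A', 0, 2, 0.93), ('B', 1, 3, 0.83), ('rA', 1, 5, 0.99), ('rB', 1, 8, 0.93)] t 10.9 F [  7.4  -4.1 -10.3]
[([354, 233, 30, 26], 0.96), ([227, 169, 72, 52], 0.48)]
```

```bash

python3 -m creep '[[[0.3,0,0,0,0.1,-0.14,0.8],[0.6,0,0,0,0.21,-0.28,0.8],[0.9,0,0,0,0.32,-0.43,0.8],[1.15,0,0,0,0.42,-0.56,0.8],[1.15,0,0,0,0.42,-0.56,0.8],[1.15,0,0,0,0.42,-0.56,0.8]]]' | grep force:
python3 trk.py i 0.40; python3 go.py 0 -285 50 0.40
```

```text
force: [7.4, -4.2, -10.1]
grip_force: 59.0
tray chg 0.045 [('A', 0, 2, 0.93), ('B', 1, 3, 0.82), ('rA', 1, 5, 0.98), ('rB', 1, 9, 0.92)] t 11.6 F [  7.4  -4.2 -10.1]
[([353, 227, 148, 142], 0.27)]
11.7 [497.   63.1 388.3] F [ 7.4 -3.6 -9.9] w 11.8 gf 59.0
[-0.07  0.16  0.03] [ 0.05  0.02 -0.14]
```

```bash

python3 -m creep '[[[0.3,0,0,0,0.1,-0.14,0.8],[0.6,0,0,0,0.21,-0.28,0.8],[0.9,0,0,0,0.32,-0.43,0.8],[1.15,0,0,0,0.42,-0.56,0.8],[1.15,0,0,0,0.42,-0.56,0.8],[1.15,0,0,0,0.42,-0.56,0.8],[1.15,0,0,0,0.42,-0.56,0.8]]]' | grep force:
python3 trk.py j 0.42
```

```text
force: [7.9, -5.1, -9.9]
grip_force: 59.0
tray chg 0.051 [('A', 1, 3, 0.91), ('B', 1, 3, 0.79), ('rA', 1, 6, 0.98), ('rB', 1, 9, 0.92)] t 12.4 F [ 7.9 -5.1 -9.9]
[([354, 233, 31, 28], 0.87)]
```

```bash
python3 - <<'E'
import cv2
a=cv2.imread("pics/raw_j.png")[150:310,260:450]
cv2.imwrite("pics/j4.png",cv2.resize(a,None,fx=4,fy=4,interpolation=cv2.INTER_CUBIC))
E
```

```text
(no output)
```

View pics/j4.png

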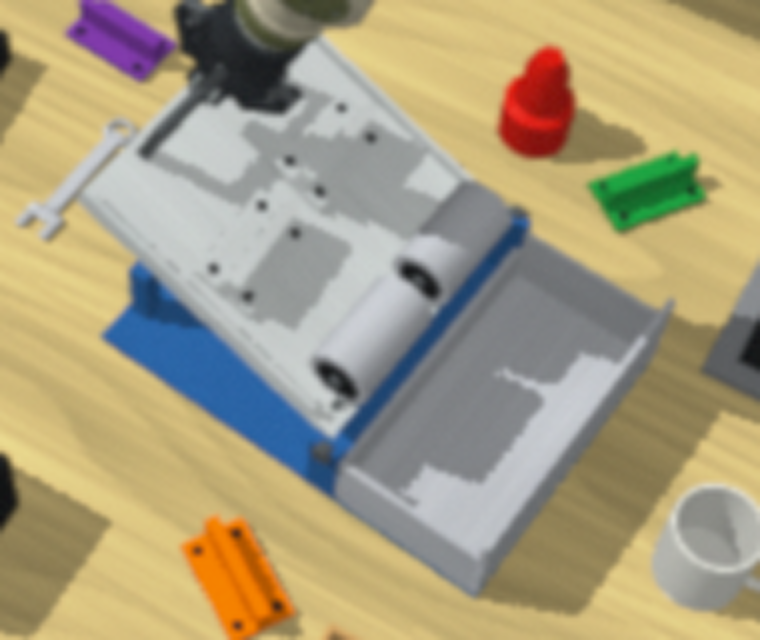

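Both rollers are still at their strips, with ends at crop (338,380) and (420,280), and the plates are unmoved. I'll keep raising.

```bash

python3 -m creep '[[[0.3,0,0,0,0.1,-0.14,0.8],[0.6,0,0,0,0.21,-0.28,0.8],[0.9,0,0,0,0.32,-0.43,0.8],[1.15,0,0,0,0.42,-0.56,0.8],[1.15,0,0,0,0.42,-0.56,0.8],[1.15,0,0,0,0.42,-0.56,0.8],[1.15,0,0,0,0.42,-0.56,0.8]]]' | grep force:
python3 trk.py k 0.44
```

```text
force: [7.2, -5.0, -8.5]
grip_force: 59.0
tray chg 0.057 [('A', 1, 3, 0.88), ('B', 1, 4, 0.73), ('rA', 1, 6, 0.97), ('rB', 1, 9, 0.91)] t 13.2 F [ 7.2 -5.  -8.5]
[([353, 234, 28, 29], 0.86), ([230, 166, 70, 54], 0.67)]
```

```bash

python3 -m creep '[[[0.3,0,0,0,0.1,-0.14,0.8],[0.6,0,0,0,0.21,-0.28,0.8],[0.9,0,0,0,0.32,-0.43,0.8],[1.15,0,0,0,0.42,-0.56,0.8],[1.15,0,0,0,0.42,-0.56,0.8],[1.15,0,0,0,0.42,-0.56,0.8],[1.15,0,0,0,0.42,-0.56,0.8]]]' | grep force:
python3 trk.py l 0.46
```

```text
force: [6.5, -5.7, -9.8]
grip_force: 59.0
tray chg 0.063 [('A', 1, 3, 0.85), ('B', 1, 2, 0.65), ('rA', 1, 6, 0.97), ('rB', 1, 10, 0.91)] t 14.0 F [ 6.5 -5.7 -9.8]
[([355, 235, 34, 30], 0.77)]
```

```bash

python3 -m creep '[[[0.3,0,0,0,0.1,-0.14,0.8],[0.6,0,0,0,0.21,-0.28,0.8],[0.9,0,0,0,0.32,-0.43,0.8],[1.15,0,0,0,0.42,-0.56,0.8],[1.15,0,0,0,0.42,-0.56,0.8],[1.15,0,0,0,0.42,-0.56,0.8],[1.15,0,0,0,0.42,-0.56,0.8]]]' | grep force:
python3 trk.py m 0.48; python3 go.py 0 -285 50 .48
```

```text
force: [6.7, -5.4, -9.4]
grip_force: 59.0
tray chg 0.069 [('A', 1, 3, 0.81), ('B', -8, 19, 0.59), ('rA', 1, 7, 0.96), ('rB', 1, 11, 0.9)] t 14.8 F [ 6.7 -5.4 -9.4]
[([354, 235, 34, 30], 0.58)]
14.9 [499.6  87.3 401.8] F [ 7.5 -5.2 -8.8] w 11.6 gf 59.0
[-0.12  0.17 -0.  ] [ 0.05  0.01 -0.16]
```

```bash
cat > trk2.py <<'E'
import sys
from trk import *
# incremental tracking: n0 a0 n1 a1
n0,a0,n1,a1=sys.argv[1],float(sys.argv[2]),sys.argv[3],float(sys.argv[4])
if len(sys.argv)>5: c=cam(np.load("top.npy",allow_pickle=True).item())
import os
p=ctrl.capture("scene");c=cam(p);f=f"pics/raw_{n1}.png"
if not os.path.exists(f): cv2.imwrite(f,p["pixels"][:,:,::-1])
A=rect(cv2.imread(f"pics/raw_{n0}.png"),c,a0);B=rect(cv2.imread(f),c,a1);o=[]
for nm,x,y,h,w in(("A",65,-157,40,55),("B",-59,-163,40,55),("rA",65,-50,28,60),("rB",-59,-50,28,60)):
    x0=max(0,130+x-w);t=A[290+y-h:290+y+h,x0:130+x+w];_,v,_,l=cv2.minMaxLoc(cv2.matchTemplate(B,t,cv2.TM_CCOEFF_NORMED));o.append((nm,l[0]-x0,l[1]-(290+y-h),round(v,2)))
M=np.zeros((400,640),np.uint8);cv2.fillPoly(M,[poly],1);d=cv2.absdiff(cv2.imread(f),cv2.imread(f"pics/raw_{n0}.png")).max(2)
print(n0,n1,o,"tray",round(float((d[M>0]>40).mean()),3),"t",round(ctrl.get_state()["time_s"],2))
E
python3 trk2.py j .42 k .44;python3 trk2.py k .44 l .46;python3 trk2.py l .46 m .48
```

```text
j k [('A', 0, 0, 0.99), ('B', 0, 1, 0.96), ('rA', 0, 0, 1.0), ('rB', 0, 0, 1.0)] tray 0.0 t 14.95
k l [('A', 0, 0, 0.99), ('B', 0, 0, 0.96), ('rA', 0, 1, 1.0), ('rB', 0, 1, 1.0)] tray 0.0 t 15.0
l m [('A', 0, 0, 0.99), ('B', 0, 1, 0.95), ('rA', 0, 1, 1.0), ('rB', 0, 0, 1.0)] tray 0.0 t 15.05
```

Nothing has slipped on the board; continuing.

```bash

python3 -m creep '[[[0.3,0,0,0,0.1,-0.14,0.8],[0.6,0,0,0,0.21,-0.28,0.8],[0.9,0,0,0,0.32,-0.43,0.8],[1.15,0,0,0,0.42,-0.56,0.8],[1.15,0,0,0,0.42,-0.56,0.8],[1.15,0,0,0,0.42,-0.56,0.8],[1.15,0,0,0,0.42,-0.56,0.8]]]' | grep force:
python3 trk2.py m .48 n 0.50
```

```text
force: [6.5, -6.1, -8.7]
grip_force: 59.0
m n [('A', 0, 0, 0.98), ('B', 0, 1, 0.96), ('rA', -1, 22, 0.96), ('rB', -1, 8, 0.99)] tray 0.054 t 15.8
```

```bash

python3 -m creep '[[[0.3,0,0,0,0.1,-0.14,0.8],[0.6,0,0,0,0.21,-0.28,0.8],[0.9,0,0,0,0.32,-0.43,0.8],[1.15,0,0,0,0.42,-0.56,0.8],[1.15,0,0,0,0.42,-0.56,0.8],[1.15,0,0,0,0.42,-0.56,0.8],[1.15,0,0,0,0.42,-0.56,0.8]]]' | grep force:
python3 trk2.py n .50 o 0.52; python3 go.py 0 -285 50 .52
```

```text
force: [6.2, -5.1, -8.4]
grip_force: 59.1
n o [('A', 0, 0, 0.99), ('B', 0, 0, 0.96), ('rA', -75, -114, 0.34), ('rB', 53, -103, 0.57)] tray 0.307 t 16.55
16.55 [501.   99.9 407.8] F [ 6.4 -6.4 -8.6] w 11.9 gf 59.1
[-0.15  0.18 -0.01] [ 0.05  0.   -0.17]
```

```bash
python3 look.py s2 0.52
```

```text
roller0_c [([386, 269, 29, 29], 0.92)]
plate0_c [([421, 199, 29, 21], 0.56), ([355, 231, 148, 137], 0.33)]
expect plates [[327.0, 211.0], [346.0, 185.0]]
```

View pics/s2.png

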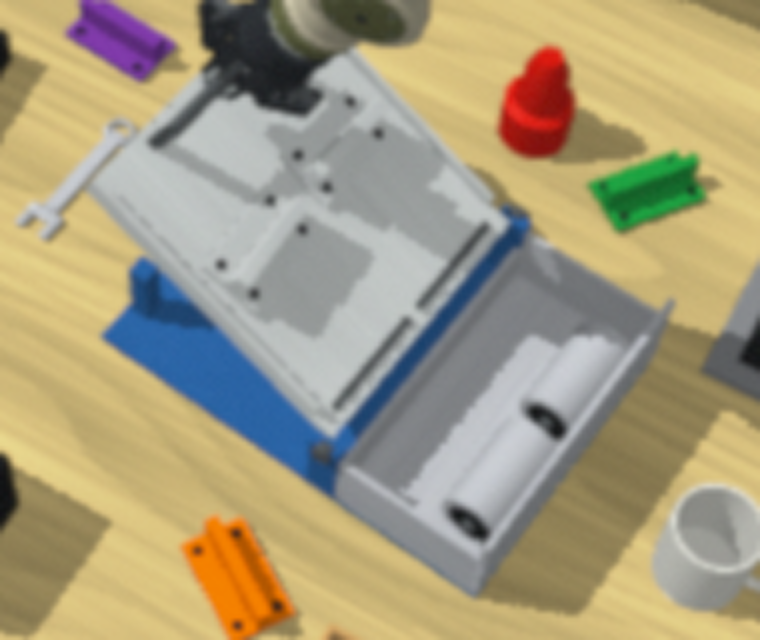

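The scene view shows both rollers in the tray, with ends at crop (468,520) and (545,420), the strips clear and both plates still high on the board. I'll wait briefly, ease the board back to about 0.40 rad for margin, then release.

```bash

python3 -m creep '[[[0,0,0,0,0,0,0.8],[0,0,0,0,0,0,0.8],[0,0,0,0,0,0,0.8],[-0.86,0,0,0,-0.3,0.43,0.8],[-1.72,0,0,0,-0.6,0.86,0.8],[-2.6,0,0,0,-0.9,1.31,0.8],[-3.44,0,0,0,-1.18,1.75,0.8],[-4.3,0,0,0,-1.45,2.2,0.8],[-5.16,0,0,0,-1.72,2.65,0.8],[-6.02,0,0,0,-1.98,3.1,0.8],[-6.88,0,0,0,-2.25,3.56,0.8],[-6.88,0,0,0,-2.25,3.56,0.8]]]' 
python3 go.py 0 -285 50 .40
python3 trk2.py s2 .52 p 0.40
```

```text
time_s: 17.9
ee_pos: [496.6, 63.5, 389.9]
ee_rot: [-0.008, 0.053, 0.979, -0.198]
force: [5.4, 3.7, 0.8]
width: 11.8
grip_force: 60.4
17.9 [496.6  63.5 389.9] F [5.4 3.7 0.8] w 11.8 gf 60.4
[0.09 0.32 0.01] [0.01 0.04 0.02]
s2 p [('A', -1, 0, 0.91), ('B', -1, 0, 0.74), ('rA', 0, -1, 0.79), ('rB', -1, 1, 0.92)] tray 0.006 t 17.95
```

Release, back off, then move above plate B (nearer the base).

```bash

python3 -m creep '[[[0,0,0,0,0,0,5],[0,0,0,0,0,0,5],[0,0,0,0,0,0,5],[0,0,0,0,0,-2,5],[0,0,0,0,0,-5,5],[0,0,0,0,0,-8,5],[0,0,0,0,0,-8,5]]]' 
python3 go.py -59 -168 110 .40
```

```text
time_s: 18.65
ee_pos: [499.5, 95.6, 465.7]
ee_rot: [-0.008, 0.053, 0.979, -0.198]
force: [0.6, 0.0, 0.9]
width: 50.3
grip_force: 0.0
18.65 [499.5  95.6 465.7] F [0.6 0.  0.9] w 50.3 gf 0.0
[0.01 0.36 0.1 ] [ 5.84 11.74  2.22]
```

```bash

python3 -m creep '[[[0,0,0,2.9,5.9,0.5,5],[0,0,0,5.8,11.7,1,5],[0,0,0,5.8,11.7,1.2,5],[0,0,0,5.8,11.7,1.2,5],[0,0,0,5.8,11.7,1.2,5],[0,0,0,5.8,11.7,1.2,5]]]' 
cat > w.py <<'E'
import sys
from h import *
st=ctrl.get_state();p=ctrl.capture("wrist");c=cam(p,st);cv2.imwrite(f"pics/rw_{sys.argv[1]}.png",p["pixels"][:,:,::-1])
im=p["pixels"].copy();P=dict(p);P["pixels"]=im
for Q in((65,-157,36),(-59,-168,36),(65+50,-157,36),(65-50,-157,36),(-9,-168,36),(-109,-168,36)):
    u=proj(c,bpt(Q,float(sys.argv[2])))[0];print(Q,np.round(u));cv2.circle(im,tuple(int(k) for k in np.clip(u,-999,999)),3,(255,0,0),-1)
save(P,f"pics/w_{sys.argv[1]}.png")
E
python3 w.py 2 .40; python3 go.py -59 -168 110 .40
```

```text
time_s: 19.25
ee_pos: [452.9, 202.7, 405.8]
ee_rot: [-0.01, 0.053, 0.979, -0.199]
force: [0.8, -1.2, -0.6]
width: 50.1
grip_force: 0.0
(65, -157, 36) [333. 373.]
(-59, -168, 36) [319. 220.]
(115, -157, 36) [332. 422.]
(15, -157, 36) [334. 317.]
(-9, -168, 36) [319. 288.]
(-109, -168, 36) [319. 141.]
19.3 [453.  202.6 406. ] F [ 0.3  0.1 -0.4] w 50.1 gf 0.0
[-0.04  0.08  0.05] [0.05 0.08 0.7 ]
```

View pics/w_2.png

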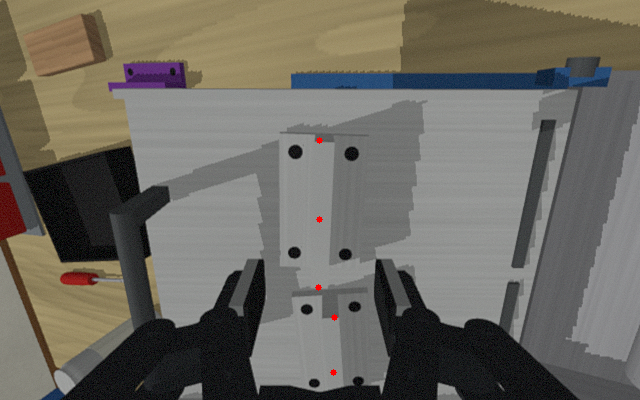

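The wrist view confirms plate B (grey, no colour) midway between the fingers, its rib along column ~320. Its holes are at (295,152), (352,153), (294,253) and (345,254). Plate A is below at (333,340). Grasping B.

```bash

python3 -m creep '[[[0,0,0,0,0.1,4,5],[0,0,0,0,0.1,7,5],[0,0,0,0,0.1,8.7,5],[0,0,0,0,0.1,8.7,5],[0,0,0,0,0.1,8.7,0.5],[0,0,0,0,0.1,8.7,0.5],[0,0,0,0,0.1,8.7,0.5],[0,0,0,0,0.1,8.7,0.5],[0,0,0,0,0.1,8.7,0.5],[0,0,0,0,0.1,8.7,0.5]]]' 
python3 go.py -59 -168 30 .40
```

```text
time_s: 20.3
ee_pos: [449.6, 170.9, 326.5]
ee_rot: [-0.009, 0.053, 0.979, -0.199]
force: [0.0, 0.6, 6.0]
width: 11.4
grip_force: 59.4
20.3 [449.6 170.9 326.5] F [0.  0.6 6. ] w 11.4 gf 59.4
[-0.01  0.24  0.09] [ 0.06 -0.08  0.14]
```

```bash
cat > bin.py <<'E'
import sys
from h import *
BIN=np.array([508.,-375.,5.]);BY=0.12
y,z=map(float,sys.argv[1:3]);st=ctrl.get_state()
Rt=R.from_euler('z',BY)*R.from_matrix(np.diag([-1.,1,-1]))
g=BIN+R.from_euler('z',BY).apply([0,y,z]);print(round(st["time_s"],2),np.round(st["ee_pos"],1),"F",np.round(st["force"],1),"w",round(st["width"],1),"gf",round(st["grip_force"],1))
print(*toolstep(st,tcp(g,Rt,154.7),Rt))
E
python3 -m creep '[[[0,0,0,0,0,-1,0.5],[0,0,0,0,0,-3,0.5],[0,0,0,0,0,-6,0.5],[0,0,0,0,0,-10,0.5],[0,0,0,0,0,-14,0.5],[0,0,0,0,0,-14,0.5]]]' 
python3 bin.py -50 180
```

```text
time_s: 20.9
ee_pos: [455.3, 226.7, 458.8]
ee_rot: [-0.007, 0.052, 0.979, -0.197]
force: [-0.2, 0.3, -3.3]
width: 10.7
grip_force: 58.6
20.9 [455.3 226.7 458.8] F [-0.2  0.3 -3.3] w 10.7 gf 58.6
[-22.68  -2.19 -12.84] [-12.63 -54.53  35.86]
```

```bash

python3 -m creep '[[[-5,0,-3,-0.4,-2.5,0,0.5],[-11,-1,-6,-1.4,-6.5,2,0.5],[-17,-1.5,-9,-2.4,-11.5,4.2,0.5],[-22.7,-2.2,-12.8,-3.4,-16.5,6.2,0.5],[-22.7,-2.2,-12.8,-4.4,-21,8,0.5],[-22.7,-2.2,-12.8,-5.4,-25.5,9.8,0.5],[-22.7,-2.2,-12.8,-6.3,-30,11.5,0.5],[-22.7,-2.2,-12.8,-7.2,-34.5,13.2,0.5],[-22.7,-2.2,-12.8,-8.2,-39,15,0.5],[-22.7,-2.2,-12.8,-9.1,-43.5,16.7,0.5],[-22.7,-2.2,-12.8,-10.1,-48,18.4,0.5],[-22.7,-2.2,-12.8,-11,-52.5,20.1,0.5]]]' 
python3 bin.py -50 180
```

```text
time_s: 22.1
ee_pos: [503.0, -343.8, 472.5]
ee_rot: [-0.004, -0.059, 0.998, -0.0]
force: [1.0, 0.1, -1.9]
width: 10.7
grip_force: 58.8
22.1 [ 503.  -343.8  472.5] F [ 1.   0.1 -1.9] w 10.7 gf 58.8
[-0.03 -0.48 -0.17] [-0.26 -8.15 13.28]
```

```bash

python3 -m creep '[[[0,-0.5,0,-0.2,-4,3,0.5],[0,-0.5,0,-0.3,-8.1,7,0.5],[0,-0.5,0,-0.3,-8.1,10,0.5],[0,-0.5,0,-0.3,-8.1,10,0.5],[0,-0.5,0,-0.3,-8.1,10,0.5]]]' 
python3 bin.py -50 40
python3 - <<'E'
from h import *
st=ctrl.get_state();p=ctrl.capture("wrist");c=cam(p,st);im=p["pixels"].copy();P=dict(p);P["pixels"]=im
B=R.from_euler('z',.12)
for x in(-80,80):
  for y in(-105,105):
    for z,col in((40,(255,0,0)),(0,(0,255,0))):
      u=proj(c,B.apply([x,y,z])+[508,-375,5])[0];cv2.circle(im,tuple(int(k) for k in np.clip(u,-999,999)),4,col,-1)
save(P,"pics/w_bin.png")
E
```

```text
time_s: 22.6
ee_pos: [514.8, -421.7, 372.7]
ee_rot: [-0.0, -0.059, 0.998, 0.001]
force: [0.5, 0.8, -1.5]
width: 10.7
grip_force: 59.0
22.6 [ 514.8 -421.7  372.7] F [ 0.5  0.8 -1.5] w 10.7 gf 59.0
[ 0.08 -0.04 -0.16] [ 0.1  -0.31 17.3 ]
```

View pics/w_bin.png

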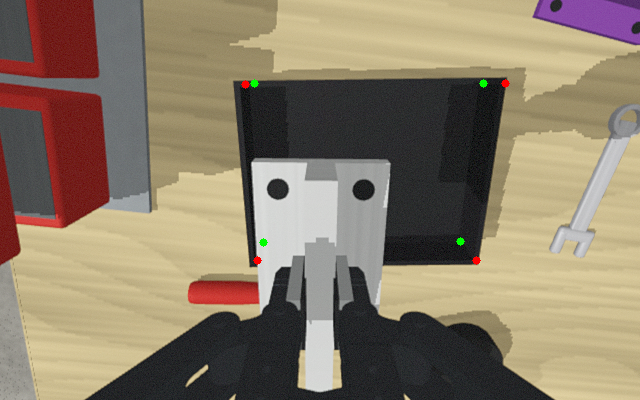

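The wrist view shows the projected rim corners (red) on the bin's inner rim, with the plate hanging level over the -y half. Lowering.

```bash

python3 -m creep '[[[0,0,0,0.1,-0.3,4,0.5],[0,0,0,0.1,-0.3,9,0.5],[0,0,0,0.1,-0.3,13,0.5],[0,0,0,0.1,-0.3,15.5,0.5],[0,0,0,0.1,-0.3,16.8,0.5],[0,0,0,0.1,-0.3,17.2,0.5],[0,0,0,0.1,-0.3,17.5,0.5],[0,0,0,0.1,-0.3,17.7,0.5],[0,0,0,0.1,-0.3,17.7,0.5]]]' 
python3 bin.py -50 31
```

```text
time_s: 23.55
ee_pos: [515.4, -426.2, 198.3]
ee_rot: [0.002, -0.059, 0.998, -0.002]
force: [-0.4, 0.7, -2.9]
width: 10.7
grip_force: 59.0
23.55 [ 515.4 -426.2  198.3] F [-0.4  0.7 -2.9] w 10.7 gf 59.0
[-0.24  0.18 -0.15] [0.12 0.17 0.76]
```

```bash

python3 -m creep '[[[0,0,0,0.1,0.1,0.2,0.5],[0,0,0,0.1,0.1,0.4,0.5],[0,0,0,0.1,0.1,0.6,0.5],[0,0,0,0.1,0.1,0.75,0.5],[0,0,0,0.1,0.1,0.75,0.5]]]' 
python3 bin.py -50 31
```

```text
time_s: 24.05
ee_pos: [513.7, -424.9, 192.2]
ee_rot: [0.001, -0.059, 0.998, -0.002]
force: [-4.9, 3.0, 14.4]
width: 11.1
grip_force: 61.5
24.05 [ 513.7 -424.9  192.2] F [-4.9  3.  14.4] w 11.1 gf 61.5
[-0.2   0.14 -0.17] [-0.04  0.02  0.15]
```

Contact with the floor. Open slightly, retreat, and head for plate A.

```bash

python3 -m creep '[[[0,0,0,0.1,0.1,0,3],[0,0,0,0.1,0.1,0,3],[0,0,0,0.1,0.1,-0.5,3.5],[0,0,0,0.1,0.1,-4,4],[0,0,0,0.1,0.1,-9,5],[0,0,0,0.1,0.1,-14,5],[0,0,0,0.1,0.1,-19,5],[0,0,0,0.1,0.1,-24,5],[0,0,0,0.1,0.1,-27,5],[0,0,0,0.1,0.1,-27,5]]]' 
python3 go.py 65 -157 150 .40 4; python3 trk2.py p .4 q .4
python3 - <<'E'
from h import *
st=ctrl.get_state();p=ctrl.capture("wrist");c=cam(p,st);cv2.imwrite("pics/rw_b.png",p["pixels"][:,:,::-1])
for d in ctrl.cut_out(p,"plate0_c"):
  print(np.round(d["rect"]),d["confidence"],onz(c,d["rect"][:2],20)-[508,-375,0])
E
```

```text
time_s: 25.05
ee_pos: [512.4, -423.8, 465.7]
ee_rot: [0.004, -0.059, 0.998, -0.005]
force: [0.9, -0.3, 0.9]
width: 50.0
grip_force: 0.0
25.05 [ 512.4 -423.8  465.7] F [ 0.9 -0.3  0.9] w 50.0 gf 0.0
[22.13  3.89  8.81] [-13.97  62.46   2.85]
p q [('A', 0, 0, 1.0), ('B', 125, 11, 0.57), ('rA', 0, 0, 0.99), ('rB', 109, -172, 0.65)] tray 0.041 t 25.1
[321. 155.  52.  90.] 0.84 [  7.42531036 -48.28604679  20.        ]
```

```bash

python3 -m creep '[[[0,0,0,-1,4,0,5],[0,0,0,-2,8.8,0,5],[0,0,0,-3,13.6,0,5],[0,0,0,-4.1,18.4,0,5],[0,0,0,-5.2,23.2,0,5],[0,0,0,-6.3,28,0,5],[0,0,0,-7.4,32.8,0,5],[5,1,2,-8.5,37.6,0,5],[10,2,4,-9.6,42.4,0,5],[16,3,6,-10.7,47.2,0.5,5],[22,3.9,8.8,-11.8,52,1,5],[22,3.9,8.8,-12.9,56.8,2,5]]]' 
python3 go.py 65 -157 100 .40 4
```

```text
time_s: 26.4
ee_pos: [573.3, 158.1, 435.9]
ee_rot: [-0.023, 0.019, 0.98, -0.195]
force: [0.9, 0.2, 0.2]
width: 50.0
grip_force: 0.0
26.4 [573.3 158.1 435.9] F [0.9 0.2 0.2] w 50.0 gf 0.0
[ 0.33 -0.56  0.28] [-0.33  5.17  3.27]
```

```bash

python3 -m creep '[[[0.3,-0.6,0.3,-0.2,3,1.5,5],[0.3,-0.6,0.3,-0.3,5.2,3.3,5],[0.3,-0.6,0.3,-0.3,5.2,3.3,5],[0.3,-0.6,0.3,-0.3,5.2,3.3,5],[0.3,-0.6,0.3,-0.3,5.2,3.3,5]]]' 
python3 go.py 65 -157 30 .40 4
python3 w.py 3 .40
```

```text
time_s: 26.9
ee_pos: [576.8, 189.9, 388.7]
ee_rot: [-0.016, 0.021, 0.98, -0.196]
force: [1.2, 0.1, 0.2]
width: 50.3
grip_force: 0.0
26.9 [576.8 189.9 388.7] F [1.2 0.1 0.2] w 50.3 gf 0.0
[ 0.22  0.19 -0.17] [0.09 0.39 7.15]
(65, -157, 36) [323. 228.]
(-59, -168, 36) [319. -12.]
(115, -157, 36) [318. 300.]
(15, -157, 36) [330. 144.]
(-9, -168, 36) [312.  97.]
(-109, -168, 36) [ 326. -146.]
```

View pics/w_3.png

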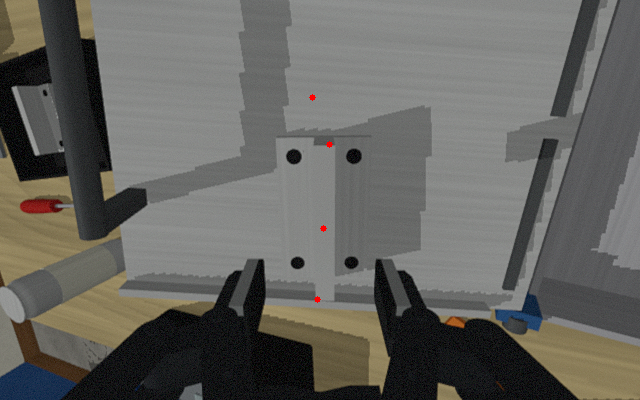

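The wrist view shows plate A between the fingers with its rib at column ~324, and plate B lying flat in the bin at the left (40,115). Grasping A.

```bash

python3 -m creep '[[[0,0,0,0,0.3,3,5],[0,0,0,0,0.4,5.5,5],[0,0,0,0,0.4,7.1,5],[0,0,0,0,0.4,7.1,5],[0,0,0,0,0.4,7.1,0.5],[0,0,0,0,0.4,7.1,0.5],[0,0,0,0,0.4,7.1,0.5],[0,0,0,0,0.4,7.1,0.5],[0,0,0,0,0.4,7.1,0.5],[0,0,0,0,0.4,7.1,0.5]]]' 
python3 go.py 65 -157 30 .40 4
```

```text
time_s: 27.95
ee_pos: [574.5, 167.6, 322.6]
ee_rot: [-0.014, 0.021, 0.98, -0.196]
force: [0.6, 0.4, 6.0]
width: 10.8
grip_force: 59.7
27.95 [574.5 167.6 322.6] F [0.6 0.4 6. ] w 10.8 gf 59.7
[ 0.24  0.37 -0.15] [ 0.11 -0.09  0.19]
```

```bash

python3 -m creep '[[[0,0,0,0,0,-1,0.5],[0,0,0,0,0,-3,0.5],[0,0,0,0,0,-6,0.5],[0,0,0,0,0,-10,0.5],[0,0,0,0,0,-14,0.5],[0,0,0,0,0,-15,0.5],[0,0,0,0,0,-15,0.5]]]' 
python3 bin.py 50 320
```

```text
time_s: 28.65
ee_pos: [580.1, 226.1, 461.4]
ee_rot: [-0.014, 0.02, 0.98, -0.195]
force: [0.2, -0.2, -1.8]
width: 10.6
grip_force: 58.7
28.65 [580.1 226.1 461.4] F [ 0.2 -0.2 -1.8] w 10.6 gf 58.7
[-22.38  -2.99  -9.11] [  5.35 -51.88  19.64]
```

```bash

python3 -m creep '[[[-4,0,-1,0.2,-2.5,0.5,0.5],[-9,-1,-3,0.7,-6.5,2,0.5],[-15,-2,-6,1.2,-11.5,4,0.5],[-20,-2.5,-8,1.7,-16.5,6,0.5],[-22.4,-3,-9.1,2.2,-21.3,8,0.5],[-22.4,-3,-9.1,2.7,-26,9.8,0.5],[-22.4,-3,-9.1,3.2,-30.6,11.6,0.5],[-22.4,-3,-9.1,3.6,-35,13.2,0.5],[-22.4,-3,-9.1,4.1,-39.5,15,0.5],[-22.4,-3,-9.1,4.6,-44,16.7,0.5],[-22.4,-3,-9.1,5,-48.5,18.3,0.5],[-22.4,-3,-9.1,5.3,-51.9,19.6,0.5]]]' 
python3 bin.py 50 31
```

```text
time_s: 29.85
ee_pos: [500.4, -329.3, 477.7]
ee_rot: [-0.003, -0.058, 0.998, 0.0]
force: [1.2, -0.4, -2.0]
width: 10.7
grip_force: 58.9
29.85 [ 500.4 -329.3  477.7] F [ 1.2 -0.4 -2. ] w 10.7 gf 58.9
[ 0.03 -0.31 -0.2 ] [-0.36  0.36 28.7 ]
```

```bash

python3 -m creep '[[[0,-0.3,0,-0.3,0.3,4,0.5],[0,-0.3,0,-0.3,0.3,9,0.5],[0,-0.3,0,-0.3,0.3,14,0.5],[0,-0.3,0,-0.3,0.3,19,0.5],[0,-0.3,0,-0.3,0.3,23,0.5],[0,-0.3,0,-0.3,0.3,26,0.5],[0,-0.3,0,-0.3,0.3,27.4,0.5],[0,-0.3,0,-0.3,0.3,27.8,0.5],[0,-0.3,0,-0.3,0.3,27.8,0.5]]]' 
python3 bin.py 50 31
```

```text
time_s: 30.75
ee_pos: [502.7, -323.1, 200.0]
ee_rot: [-0.0, -0.059, 0.998, 0.001]
force: [-0.1, -0.8, -2.2]
width: 10.8
grip_force: 59.1
30.75 [ 502.7 -323.1  200. ] F [-0.1 -0.8 -2.2] w 10.8 gf 59.1
[ 0.07 -0.01 -0.1 ] [ 0.09 -0.21  0.93]
```

```bash

python3 -m creep '[[[0,0,0,0,0,0.3,0.5],[0,0,0,0,0,0.5,0.5],[0,0,0,0,0,0.65,0.5],[0,0,0,0,0,0.8,0.5],[0,0,0,0,0,0.9,0.5],[0,0,0,0,0,0.9,0.5]]]' 
python3 bin.py 50 31
```

```text
time_s: 31.35
ee_pos: [503.5, -323.7, 192.8]
ee_rot: [0.001, -0.059, 0.998, -0.001]
force: [-1.3, 0.4, 1.3]
width: 10.6
grip_force: 59.8
31.35 [ 503.5 -323.7  192.8] F [-1.3  0.4  1.3] w 10.6 gf 59.8
[-0.08  0.13 -0.09] [ 0.17 -0.15  0.21]
```

Just touching; ease 1 mm further, then release and retreat.

```bash

python3 -m creep '[[[0,0,0,0,0,0.1,0.5],[0,0,0,0,0,0.1,3],[0,0,0,0,0,0.1,3],[0,0,0,0,0,-0.5,3.5],[0,0,0,0,0,-4,4],[0,0,0,0,0,-9,5],[0,0,0,0,0,-14,5],[0,0,0,0,0,-19,5],[0,0,0,0,0,-23,5],[0,0,0,0,0,-25,5],[0,0,0,0,0,-25,5],[0,0,0,0,0,-25,5]]]' 
python3 - <<'E'
from h import *
st=ctrl.get_state();p=ctrl.capture("wrist");c=cam(p,st);save(p,"pics/fin.png")
for d in ctrl.cut_out(p,"plate0_c"):
  print(np.round(d["rect"]),d["confidence"],onz(c,d["rect"][:2],20)-[508,-375,0])
im=cv2.imread("pics/fin.png");g=cv2.cvtColor(im,cv2.COLOR_BGR2GRAY)
m=((g>100)&(im.max(2)-im.min(2).astype(int)<25)).astype(np.uint8)
n,l,s,ce=cv2.connectedComponentsWithStats(m)
for i in range(1,n):
  if s[i,4]>400: print(s[i],onz(c,ce[i],15)-[508,-375,0])
q=ctrl.capture("scene");print([(np.round(d["rect"]).astype(int).tolist(),round(d["confidence"],2)) for d in ctrl.spot_in(q,"plate0_c")+ctrl.spot_in(q,"roller0_c")])
E
```

```text
time_s: 32.55
ee_pos: [502.9, -323.4, 442.2]
ee_rot: [0.001, -0.059, 0.998, -0.001]
force: [-0.4, -0.3, -0.1]
width: 49.8
grip_force: 0.0
[230. 159.  58.  93.] 0.7 [  9.17058016 -48.7780276   20.        ]
[ 439   99   68  132 2347] [-16.13254671 230.63584469  15.        ]
[ 200  110   61   95 4433] [  3.93658649 -49.27683697  15.        ]
[ 292  111   55   95 4437] [-7.76506286 51.52241308 15.        ]
[ 50 171  46  20 515] [  59.80156872 -228.05882508   15.        ]
[203 259  56  57 666] [169.44221801 -35.43816045  15.        ]
[381 259  30  57 471] [155.68453676 172.45115741  15.        ]
[ 255  298   56   97 3828] [268.30692535  37.52039855  15.        ]
[  0 329  16  71 604] [ 370.45585313 -364.72209701   15.        ]
[([422, 196, 26, 18], 0.69), ([220, 163, 24, 28], 0.6), ([386, 270, 24, 27], 0.78)]
```

View pics/fin.png

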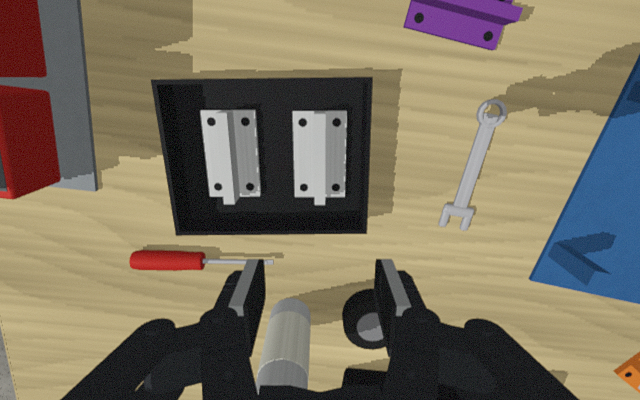

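Both plates lie flat in the bin with ribs up, at (230,157) and (320,157). The bystanders are in place. Handing in.

```bash
python3 -c "
from cell import ctrl
print(ctrl.hand_in())"
```

```text
the job is handed in; nothing more can be done
None
```

The job is handed in (no verdict came back): both rollers are in the catch tray, both plates lie flat with rib up in the black bin, and the board is still tipped at about 0.40 rad, which I lowered from 0.52 for margin before lifting the plates.

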